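Find the shaft's flat and hold the collar on it

TASK

A D-cut shaft stands upright in the assembly stand with a loose shaft collar slipped over it. Pinch the shaft by its flat and turn it until the flat squarely faces the tip of the hex driver fixed in the stand; then take the collar, turn it so its set screw points straight at the driver tip, and raise it along the shaft until the screw is level with the driver, over the middle of the flat. Finish while still holding the collar up there in the fingers; leave everything else on the bench where it is.

Things in the scene. Friction and masses are not known exactly. Their poses are not given: they have to be found in the camera images.
- stand: Heavy fixed grey stand. Origin on the shaft's axis at bench level; z up, x level from the shaft towards the hex driver. Base plate 270 x 140 x 12 mm (x -70 to 200). Round pedestal about the origin: 72 mm wide at the foot, 36 mm at its top, 60 mm above the bench. Driver's post 34 x 36 x 118 mm high at x = 125. A small loose ring and roller, up to 34 mm high above the bench, stand on the plate.
- shaft (a joint): Rotation of the upright shaft (rad); stiff (0.12 N m friction), stays where left; limits -3.1 to 3.1. 0: flat squarely faces the driver tip; grows counter-clockwise from above; starts between 0.5 and 1.8. Bright metal, 20 mm diameter, from 60 to 120 mm above the bench; D-cut over its upper 36 mm (84 to 120): 16 mm from the flat to the far round side.
- flat (a point): The flat of the shaft, 36 mm high, 15.5 mm wide, reaching the shaft's top end. Origin at the centre of the flat face, 6 mm from the shaft axis, 102 mm above the bench; x points outwards, square to the flat, z up. With one pad lying on the flat and one on the far round side, the fingers read 16 mm; at other angles more, up to 20 mm.
- collar: Loose dark steel collar, 44 mm outside diameter, bore 24 mm (2 mm play all round on the shaft), 24 mm high, 0.13 to 0.27 kg. Origin on its axis at its underside; z up, x towards its set screw. Starts resting around the shaft on the pedestal's top (underside 60 mm above the bench), free to turn and slide; the shaft stands out 36 mm above it.
- screw (a point): Outer end of the collar's set screw: an 8 mm wide round bright head that sticks out 7 mm from the collar's side; 29 mm from the collar's axis along its x, 12 mm above its underside.
- driver_tip (a point): Tip of the fixed hex driver (8 mm thick rod held level in the stand's post), pointing at the shaft; 85 mm from the shaft axis, 102 mm above the bench.
Things that resemble listed ones, but are neither listed nor needed, are in the scene too. Leave any green, purple or red look-alike of the collar alone.

How it is judged:
By the outcome, as a careful person would: the job done as asked, in the order asked, and still so for the second after the job is handed in, while the arm keeps its last pose, push and grip.
It also fails if it takes over 51 s, if anything falls off the work surface, if the arm or the gripper's body presses on something with over 40 N, if the wrist force passes 120 N, or if a joint passes its speed limit or range.

ROBOT

A 7-joint arm with a two-finger parallel gripper is mounted at the origin on the work surface. World frame = base frame: x ahead of the robot, y to its left, z up, the work surface at z = 0. Lengths are in m, angles in rad, forces in N, time in s.
With the tool pointing down it reaches from about 0.4 to 0.9 m from the base axis. Payload 5.5 kg.
Tool frame: the origin (TCP) lies midway between the tips of the shut fingers; the grasp point (between the pads) lies 19 mm behind it (manip.grip_depth is the distance from the TCP to the grasp point, in m); z points along the fingers, x is the direction in which the jaws open and shut, and the axes are right-handed (so a half turn about z gives the same grasp; the last joint's range is limited). The gripper opens to 92 mm and grips with 3 to 60 N. Pads are 19 mm wide; open, the fingers measure 130 mm over their backs; the gripper's body (75 mm by 190 mm) begins 47 mm behind the grasp point.
Start: joints at [-1.009, 0.501, -0.427, 1.55, 0.221, 1.138, -0.21], TCP at [0.191, 0.621, 0.227] pointing down, gripper open.
Joint ranges: [-2.88, 2.88], [-0.31, 2.03], [-1.54, 1.56], [0.2, 2.42], [-1.41, 4.55], [0.19, 2.02], [-2.57, 2.57]. Speed limits (rad/s): [2.57, 2.57, 3.14, 3.14, 3.14, 3.14, 3.14].

INTERFACE

Orientations are given as a unit quaternion [x, y, z, w].
In Python, from bench import manip, effector, viewer gives the robot as it stands. Calls block until the motion is done:
- manip.move_pose(position, orientation): joint-space move of the TCP to a pose.
- manip.servo_line(position, ori=None, vel=0.15): straight line of the TCP; ori=None keeps the orientation; vel is the mean speed in m/s.
- manip.movej(angles): joint-space move.
- effector.open_jaws() and effector.close(f_grip=None): open the fingers fully, or close them until they stop; f_grip is the grip in N (None keeps the last).
- manip.sleep(seconds).
- manip.solve_ik(position, orientation): joint angles nearest the present ones, or None.
- viewer.get_image(name): name is "scene" or "top" or "wrist"; returns the picture (384x512x3 uint8, red, green, blue); there is no depth.
- viewer.get_calibration(name): a dict with "vfov" (degrees; the focal length in pixels is half the picture's height over the tangent of half this angle, whatever the lens; pixels are square), "cx", "cy" (the principal point, pixels), "dist_coeffs" ([k1, k2, p1, p2, k3] as OpenCV has them; the pictures are not rectified), "eye" and "attitude" of the camera in the world. Camera axes: x right, y down, z forward; pixel columns grow to the right and rows downward; lengths in m; the calibration is good to about 2 mm. A picture is of the moment at which its call begins: read the wrist's pose just before it. get_calibration takes no time and is no camera call; for the wrist camera it gives the pose at the moment of the call.
A pose or a line that the arm cannot do raises manip.PlanningError and nothing moves.
- manip.hand_in(): hands the job in, once; it reports no verdict.
Readings, each from a call of its own:
- manip.current_clock(): time.
- manip.current_q(): joint angles.
- manip.current_joint_velocities(): joint speeds.
- manip.current_tau(): joint torques, N m.
- manip.current_tool_pos(): TCP position.
- manip.current_tcp_rot(): TCP orientation.
- manip.current_force(): force on the tool from outside, world axes, zero at the start.
- manip.current_wrist_torque(): the same for the moment, N m.
- manip.current_finger_gap(): finger opening in m.
Only numpy, scipy, OpenCV 4.12 (cv2) and the standard library are available. Lean on these libraries where they do the work, as an engineer would, in place of code of your own. Each camera call takes 0.05 s, during which the arm holds its last target. There are 200 camera calls.

## Working session

There is one attempt and no reset: what is moved stays moved. The work goes in short steps, each a Python script; the robot and the scene stay as the last script left them, time stands still between calls to the robot, and variables do not carry over. Pictures are saved under pics/ and viewed, about 8 in all and at most 12, crops included, and the job is handed in when it is done.

```bash
mkdir -p pics; ls
cat > h.py <<'E'
import numpy as np, cv2
from bench import manip, effector, viewer
from scipy.spatial.transform import Rotation as R
def snap(n,f):
    c=viewer.get_calibration(n); im=viewer.get_image(n); cv2.imwrite(f'pics/{f}.png',im[:,:,::-1]); 
    import json; json.dump({k:np.asarray(v).tolist() for k,v in c.items()},open(f'pics/{f}.json','w')); return im,c
def KM(c):
    f=192/np.tan(np.radians(c['vfov'])/2)
    return np.array([[f,0,c['cx']],[0,f,c['cy']],[0,0,1.]])
def rot(c):
    a=np.asarray(c['attitude'],float)
    return a if a.shape==(3,3) else R.from_quat(a).as_matrix()
def ray(c,px):
    u=cv2.undistortPoints(np.array([[px]],float),KM(c),np.array(c['dist_coeffs'],float))[0,0]
    d=rot(c)@np.array([u[0],u[1],1]); return np.array(c['eye'],float),d/np.linalg.norm(d)
def onz(c,px,z):
    e,d=ray(c,px); return e+d*(z-e[2])/d[2]
def cross(r1,r2):
    (a,d),(b,g)=r1,r2; s=np.linalg.lstsq(np.c_[d,-g],b-a,rcond=None)[0]
    p,q=a+d*s[0],b+g*s[1]; return (p+q)/2,np.linalg.norm(p-q)
def proj(c,P):
    P=np.atleast_2d(P); Rm=rot(c).T
    return cv2.projectPoints(P,cv2.Rodrigues(Rm)[0],-Rm@np.array(c['eye']),KM(c),np.array(c['dist_coeffs'],float))[0][:,0]
def down(yaw): # tool x at world yaw, z down
    x=np.array([np.cos(yaw),np.sin(yaw),0]); z=np.array([0,0,-1.]); return R.from_matrix(np.c_[x,np.cross(z,x),z]).as_quat()
E
python3 - <<'E'
from h import *
ims=[]
for n in('scene','top','wrist'):
    im,c=snap(n,n+'0'); print(n,c)
    ims.append(im)
cv2.imwrite('pics/st.png',np.vstack(ims[:2])[:,:,::-1])
print(manip.current_clock(),manip.current_tcp_rot(),manip.grip_depth)
E
```

```text
pics
scene {'vfov': 42.9060894870437, 'cx': 251.44076375927364, 'cy': 195.79988295328323, 'dist_coeffs': array([-0.20708186,  0.        ,  0.        ,  0.        ,  0.        ]), 'eye': array([1.09319354, 0.15222871, 0.77823187]), 'attitude': array([ 0.5473893 ,  0.74589731, -0.30643111, -0.22383505])}
top {'vfov': 42.27825092893244, 'cx': 253.86086822413802, 'cy': 190.02086836165105, 'dist_coeffs': array([-0.01762089,  0.        ,  0.        ,  0.        ,  0.        ]), 'eye': array([ 0.38971988, -0.03719245,  1.11744939]), 'attitude': array([ 0.70888274, -0.70402737,  0.04026211, -0.01448067])}
wrist {'vfov': 61.776309807820176, 'cx': 257.55185681354504, 'cy': 190.77377283910337, 'dist_coeffs': array([-0.0278254,  0.       ,  0.       ,  0.       ,  0.       ]), 'eye': array([0.12426653, 0.64123381, 0.38311908]), 'attitude': array([0.79772166, 0.588565  , 0.07746366, 0.10597536])}
0.15 [ 8.04466786e-01  5.93997159e-01 -6.21991544e-04  4.22540328e-04] 0.0188
```

View pics/scene0.png

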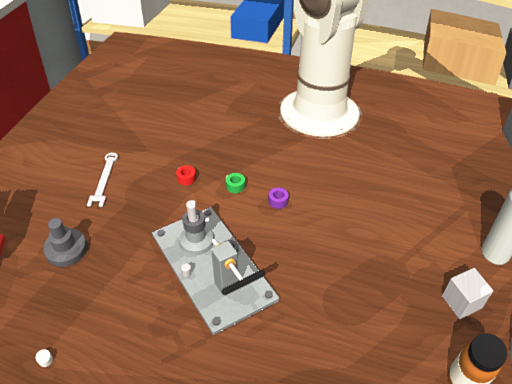

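View pics/top0.png

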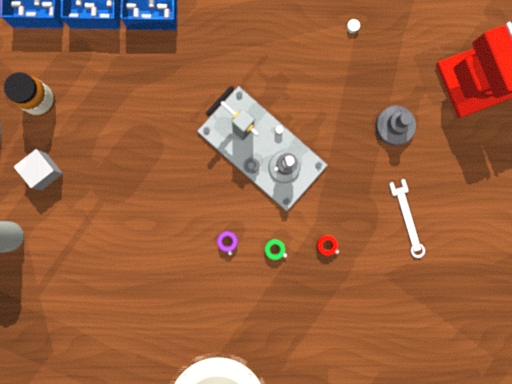

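Run:
```python
import cv2,numpy as np
a=cv2.imread('pics/scene0.png')[195:305,145:245];b=cv2.imread('pics/top0.png')[85:195,225:325]
cv2.imwrite('pics/c1.png',np.hstack([cv2.resize(i,None,fx=4,fy=4,interpolation=cv2.INTER_CUBIC) for i in(a,b)]))
```

```text
(no output)
```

View pics/c1.png

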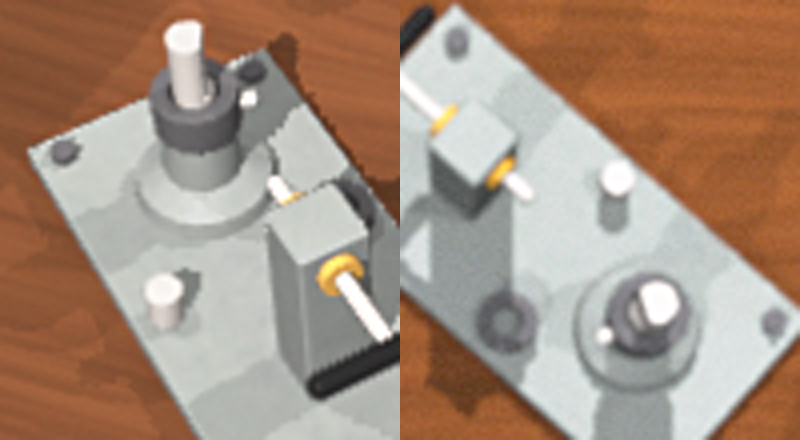

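Run:
```python
from h import *
import json
s=json.load(open('pics/scene0.json'));t=json.load(open('pics/top0.json'))
P={}
for n,a,b in(('shaft',(191,203),(289.5,160)),('tip',(213.3,240.8),(258,134.3)),('screw',(207.3,219.8),(276.3,168.8))):
    P[n],e=cross(ray(s,a),ray(t,b));print(n,P[n].round(4),round(e,4))
d=(P['tip']-P['shaft'])[:2];print(np.hypot(*d),np.degrees(np.arctan2(d[1],d[0])))
d=(P['screw']-P['shaft'])[:2];print(np.hypot(*d),np.degrees(np.arctan2(d[1],d[0])))
# wrist camera offset in tool frame
w=json.load(open('pics/wrist0.json'))
T=R.from_quat(manip.current_tcp_rot()).as_matrix(); print(T.T@(np.array(w['eye'])-manip.current_tool_pos()), T.T@rot(w), T)
```

```text
shaft [ 0.5286 -0.145   0.1227] 0.0004
tip [ 0.5846 -0.0814  0.1005] 0.0013
screw [ 0.5164 -0.1217  0.0708] 0.002
0.0847319475367283 48.63566334139853
0.026309700372103645 117.54422088616774
[-0.00030158 -0.07005636 -0.157194  ] [[ 9.99999548e-01 -9.45718723e-04  1.02212278e-04]
 [ 8.86505221e-04  9.65522365e-01  2.60318606e-01]
 [-3.44876420e-04 -2.60318398e-01  9.65522767e-01]] [[ 2.94333976e-01  9.55702496e-01 -4.98767568e-04]
 [ 9.55701445e-01 -2.94334393e-01 -1.41876174e-03]
 [-1.50271859e-03 -5.90831015e-05 -9.99998869e-01]]
```

Run:
```python
from h import *
S=np.array([.5286,-.145]); o=[]
for i,(yaw,back,z) in enumerate(((25,.02,.175),(60,.03,.175))):
    y=np.radians(yaw); p=S+back*np.array([-np.sin(y),np.cos(y)])
    manip.move_pose([*p,z],down(y)); manip.sleep(.2)
    im,c=snap('wrist',f'w{i+1}')
    u=proj(c,[*S,.12])[0]; print(u,manip.current_clock(),manip.current_q().round(2) if hasattr(manip.current_q(),'round') else manip.current_q())
    o.append(im)
cv2.imwrite('pics/w12.png',np.vstack([cv2.resize(k,(768,576))[138:438,:] for k in o])[:,:,::-1])
```

```text
[257.39503194 235.63769806] 3.2833 [-0.02  0.33  0.25  1.91 -0.1   0.91  0.72]
[257.62191232 247.9261195 ] 4.1417 [ 0.08  0.3   0.14  1.94 -0.05  0.9   1.3 ]
```

View pics/w12.png

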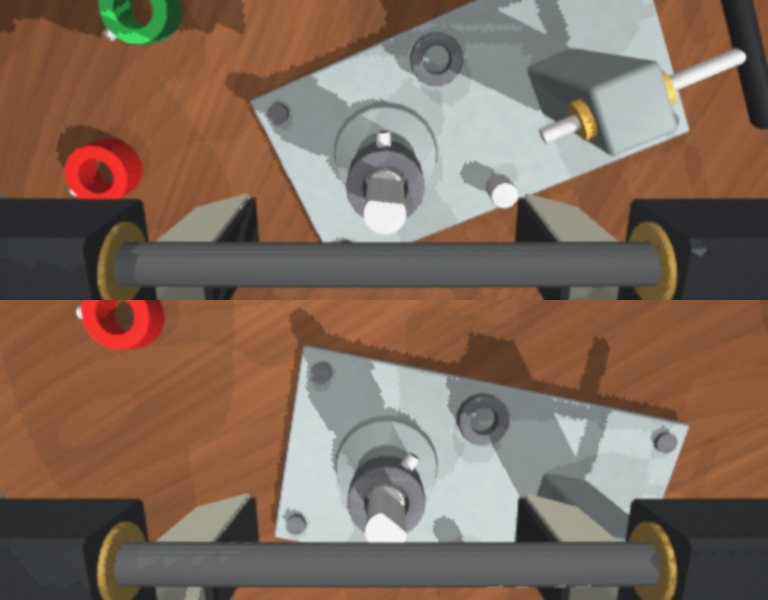

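Run:
```python
import cv2,numpy as np
o=[]
for i,(x,y) in((1,(257,236)),(2,(257,248))):
    a=cv2.imread(f'pics/w{i}.png')[y-75:y+10,x-35:x+35]
    o.append(cv2.resize(a,None,fx=5.5,fy=5.5,interpolation=cv2.INTER_CUBIC))
cv2.imwrite('pics/c2.png',np.hstack(o))
```

```text
(no output)
```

View pics/c2.png

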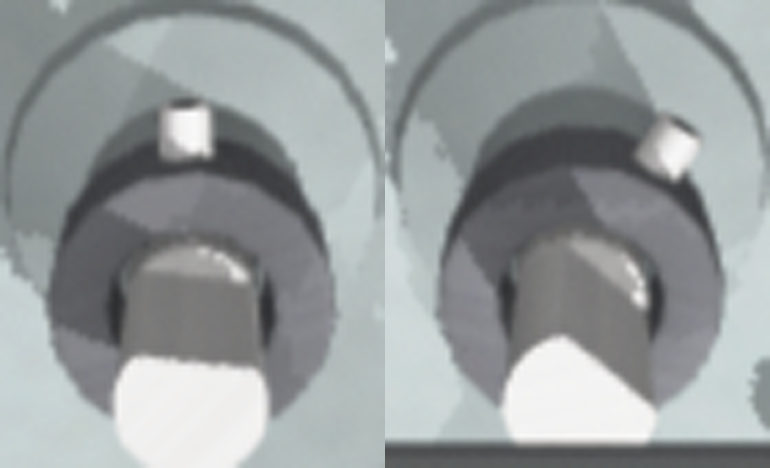

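Run:
```python
from h import *
import json
w=[json.load(open(f'pics/w{i}.json')) for i in(1,2)]
c1=lambda x,y:(222+x/5.5-.4,161+y/5.5-.4); c2=lambda x,y:(222+(x-385)/5.5-.4,173+y/5.5-.4)
for c,a,b in((w[0],c1(127,356),c1(267,368)),(w[1],c2(565,337),c2(656,405))):
    p,q=onz(c,a,.12),onz(c,b,.12); d=q-p; m=(p+q)/2
    az=np.arctan2(d[1],d[0])+np.pi/2
    print('flat len',np.hypot(d[0],d[1]),'az',np.degrees(az)%360, 'axis',(m[:2]-.006*np.array([np.cos(az),np.sin(az)])).round(4),'other',(m[:2]+.006*np.array([np.cos(az),np.sin(az)])).round(4))
p,e=cross(ray(w[0],c1(187,132)),ray(w[1],c2(670,150)));print('screw',p,e)
p,e=cross(ray(w[0],c1(118,395)),ray(w[1],c2(505,400)));print('left side',p,e)
print('tip',onz(w[0],(363,182.7),.102))
# mask white circle of top in view1: rays left/right extents
S=(.5286,-.145)
for d in((.5286,-.145),):
    print('proj w1',proj(w[0],[*d,.12]),proj(w[1],[*d,.12]))
for i in(1,2):
    im=cv2.imread(f'pics/w{i}.png'); m=(im.min(2)>225).astype(np.uint8)
    n,l,st,ce=cv2.connectedComponentsWithStats(m)
    for k in range(1,n):
        if st[k][4]>100: print(i,st[k],ce[k])
```

```text
flat len 0.01805617878804019 az 109.76110620278854 axis [ 0.5277 -0.1443] other [ 0.5236 -0.133 ]
flat len 0.015251949522851114 az 111.02366002011674 axis [ 0.5273 -0.1444] other [ 0.523  -0.1332]
screw [ 0.5164426  -0.12245808  0.07228852] 4.119932315959945e-05
left side [ 0.51963284 -0.14968474  0.12098334] 0.006148045392673117
tip [ 0.58492121 -0.08074754  0.102     ]
proj w1 [[257.39503194 235.63769806]] [[257.62191232 247.9261195 ]]
1 [449 128  48  22 238] [472.60084034 138.72689076]
1 [363 175  21  11 103] [372.33009709 179.84466019]
1 [328 215  17  15 195] [336.28717949 221.9025641 ]
1 [243 226  27  22 475] [255.87578947 236.25052632]
2 [244 235  27  18 351] [255.35897436 245.25925926]
```

Run:
```python
from h import *
import json
w=json.load(open('pics/w1.json'))
p,q=onz(w,(372.33,179.84),.102),onz(w,(472.6,138.7),.102); d=q-p; print('rod az',np.degrees(np.arctan2(d[1],d[0])))
S=[.5275,-.1444]; y=np.radians(110.5)
st=lambda t:print(t,np.round(manip.current_tool_pos(),4),'gap',round(manip.current_finger_gap(),4),'F',np.round(manip.current_force(),1),'M',np.round(manip.current_wrist_torque(),2),round(manip.current_clock(),2),flush=True)
manip.move_pose([*S,.16],down(y)); st('above')
manip.servo_line([*S,.089],vel=.08); st('down')
effector.close(10); manip.sleep(.3); st('closed10')
```

```text
rod az 48.466405976775306
above [ 0.5274 -0.1443  0.1599] gap 0.0915 F [-0.3 -0.2  0.2] M [0.04 0.02 0.  ] 4.97
down [ 0.528  -0.1445  0.0895] gap 0.092 F [-0.1 -0.7  0. ] M [0.05 0.04 0.02] 6.01
closed10 [ 0.5283 -0.1466  0.0891] gap 0.0157 F [ 3.  -5.3 -2.9] M [-0.86 -0.43 -0.03] 7.47
```

```bash
cat >> h.py <<'E'
A=np.array([.5276,-.1447]); PHI=48.4
yawnow=lambda:np.degrees(np.arctan2(*R.from_quat(manip.current_tcp_rot()).as_matrix()[[1,0],0]))
st=lambda t:print(t,np.round(manip.current_tool_pos(),4),'yaw',round(yawnow(),2),'gap',round(manip.current_finger_gap(),4),'F',np.round(manip.current_force(),1),'M',np.round(manip.current_wrist_torque(),2),round(manip.current_clock(),2),flush=True)
E
python3 - <<'E'
from h import *
def go(az):
    y=np.radians(az); n=np.array([np.cos(y),np.sin(y)]); manip.move_pose([*(A-.002*n),.089],down(y))
go(110.5); st('centre'); effector.close(45); manip.sleep(.2); st('45N')
for az in np.linspace(110.5,PHI,7)[1:]: go(az); st(round(az,1))
manip.sleep(.5); st('end')
E
```

```text
centre [ 0.5283 -0.1466  0.0891] yaw 110.5 gap 0.0157 F [ 0.6 -0.2  0.9] M [ 0.01  0.05 -0.06] 7.72
45N [ 0.5283 -0.1466  0.0891] yaw 110.5 gap 0.0154 F [-0.5 -0.6  1.3] M [ 0.08  0.1  -0.14] 8.13
100.2 [ 0.528  -0.1466  0.089 ] yaw 100.39 gap 0.0155 F [ 0.1 -0.6  2. ] M [ 0.02  0.13 -0.15] 8.41
89.8 [ 0.5276 -0.1466  0.089 ] yaw 90.19 gap 0.0158 F [-1.  -0.7  2.4] M [ 0.04  0.05 -0.06] 8.68
79.4 [ 0.5273 -0.1465  0.0891] yaw 79.91 gap 0.0155 F [-1.1  0.1  3.1] M [ 0.1   0.07 -0.11] 8.96
69.1 [ 0.527  -0.1464  0.0891] yaw 69.59 gap 0.0152 F [-1.1  0.1  4. ] M [ 0.19  0.11 -0.16] 9.23
58.8 [ 0.5268 -0.1462  0.0891] yaw 59.25 gap 0.0155 F [0.2 0.3 3.1] M [ 0.16  0.05 -0.13] 9.51
48.4 [ 0.5265 -0.146   0.0891] yaw 48.91 gap 0.0155 F [1.3 1.5 2.8] M [ 0.22 -0.06 -0.07] 9.78
end [ 0.5265 -0.146   0.089 ] yaw 48.46 gap 0.0153 F [0.8 2.7 2.6] M [ 0.46 -0.29  0.02] 10.28
```

Run:
```python
from h import *
effector.open_jaws(); st('open')
manip.servo_line([*A,.16],vel=.12)
y=np.radians(-5); p=A+.025*np.array([-np.sin(y),np.cos(y)])
manip.move_pose([*p,.175],down(y)); manip.sleep(.2)
im,c=snap('wrist','w3'); st('v')
u,v=proj(c,[*A,.1])[0].astype(int); print(u,v)
x0,y0=u-70,v-75
cv2.imwrite('pics/c3.png',cv2.resize(im[y0:y0+100,x0:x0+200],None,fx=4,fy=4,interpolation=cv2.INTER_CUBIC)[:,:,::-1]); print(x0,y0)
```

```text
open [ 0.5263 -0.1462  0.089 ] yaw 48.4 gap 0.0917 F [-0.2  1.2 -0.4] M [-0.02 -0.    0.02] 11.56
v [ 0.5296 -0.1201  0.1748] yaw -4.99 gap 0.0919 F [ 0.   0.7 -0.1] M [-0.09  0.04 -0.06] 13.43
258 230
188 155
```

View pics/c3.png

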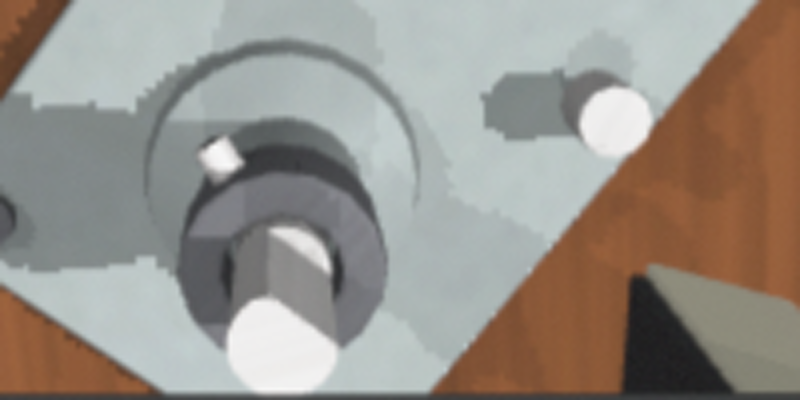

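Run:
```python
from h import *
import json
w=json.load(open('pics/w3.json')); f=lambda x,y:(188+x/4-.4,155+y/4-.4)
p,q=onz(w,f(280,298),.12),onz(w,f(337,340),.12); d=q-p; print('flat az',np.degrees(np.arctan2(d[1],d[0]))+90,np.linalg.norm(d),((p+q)/2)[:2]-A)
s=onz(w,f(221,158),.072)[:2]-A; print('screw az',np.degrees(np.arctan2(s[1],s[0])),np.hypot(*s))
# collar top disc: extremes left/right at z .084
l,r=onz(w,f(178,262),.084),onz(w,f(388,262),.084); print('collar mid',(l+r)/2-[*A,0],np.linalg.norm(l-r))
```

```text
flat az 46.68446230801948 0.012961363577182744 [0.00506183 0.00478311]
screw az 115.90751150071327 0.025051795926597058
collar mid [0.00038304 0.00265794 0.084     ] 0.04310081107577693
```

Run:
```python
from h import *
y=np.radians(26)
manip.move_pose([*A,.16],down(y)); manip.servo_line([*A,.065],vel=.09); st('down')
effector.close(12); manip.sleep(.2); st('closed')
effector.close(30); manip.sleep(.1); st('30N')
manip.servo_line([*A,.0665],vel=.02); st('lift1')
for az in np.linspace(26,PHI-90,6)[1:]: manip.move_pose([*A,.0665],down(np.radians(az))); st(round(az,1))
manip.sleep(.2); manip.servo_line([*A,.065],vel=.02); effector.open_jaws(); st('open')
manip.servo_line([*A,.16],vel=.12)
y=np.radians(PHI-90); p=A+.03*np.array([-np.sin(y),np.cos(y)])
manip.move_pose([*p,.175],down(y)); manip.sleep(.2)
im,c=snap('wrist','w4'); st('v')
u,v=proj(c,[*A,.1])[0].astype(int); print(u,v)
x0,y0=u-60,v-130
cv2.imwrite('pics/c4.png',cv2.resize(im[y0:y0+145,x0:x0+120],None,fx=4,fy=4,interpolation=cv2.INTER_CUBIC)[:,:,::-1]); print(x0,y0)
```

```text
down [ 0.5281 -0.1449  0.0656] yaw 25.99 gap 0.0918 F [-0.2  0.3  0.1] M [-0.09  0.01  0.06] 15.22
closed [ 0.5276 -0.1447  0.065 ] yaw 26.0 gap 0.0427 F [ 0.5  0.3 -0.1] M [-0.07  0.03 -0.01] 16.25
30N [ 0.5276 -0.1447  0.065 ] yaw 26.0 gap 0.0425 F [ 0.1 -0.3  0.7] M [-0.05 -0.   -0.03] 16.57
lift1 [ 0.5274 -0.1447  0.0664] yaw 26.0 gap 0.0427 F [ 0.4 -0.1 -1.7] M [-0.1   0.01 -0.  ] 16.82
12.5 [ 0.5274 -0.1446  0.0664] yaw 12.77 gap 0.0421 F [ 0.3 -0.  -1.3] M [-0.14  0.05 -0.  ] 17.12
-1.0 [ 0.5275 -0.1446  0.0664] yaw -0.59 gap 0.0426 F [ 0.8 -0.8 -0.8] M [-0.09  0.07 -0.02] 17.43
-14.6 [ 0.5275 -0.1447  0.0664] yaw -14.05 gap 0.0425 F [-0.7 -0.4 -2.1] M [-0.08  0.05  0.02] 17.74
-28.1 [ 0.5275 -0.1447  0.0664] yaw -27.55 gap 0.0422 F [ 0.2  0.4 -2.1] M [-0.13  0.07 -0.02] 18.05
-41.6 [ 0.5275 -0.1447  0.0664] yaw -41.06 gap 0.0422 F [ 0.4 -1.5 -1.7] M [-0.12  0.16 -0.03] 18.36
open [ 0.5276 -0.1447  0.065 ] yaw -41.6 gap 0.0918 F [-0.1 -0.2 -0.2] M [-0.14  0.12 -0.  ] 19.74
v [ 0.5466 -0.1229  0.1744] yaw -41.67 gap 0.0919 F [0.1 1.2 0.7] M [-0.09  0.13 -0.01] 21.19
258 235
198 105
```

View pics/c4.png

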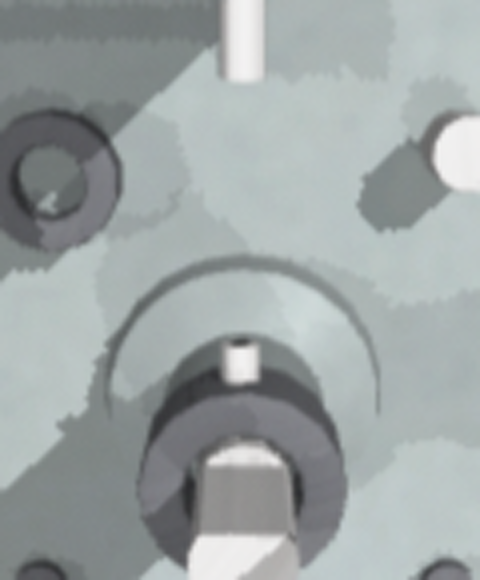

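Run:
```python
from h import *
import json
w=json.load(open('pics/w4.json')); f=lambda x,y:(198+x/4-.4,105+y/4-.4)
y=np.radians(PHI); lat=np.array([-np.sin(y),np.cos(y)])
for n,px,z in(('tip',f(242,75),.102),('screw',f(241,362),.072),('flatmid',f(246.5,534),.12)): print(n,'lateral',round((onz(w,px,z)[:2]-A)@lat,4),'radial',round((onz(w,px,z)[:2]-A)@[np.cos(y),np.sin(y)],4))
manip.move_pose([*A,.16],down(np.radians(PHI-90))); manip.servo_line([*A,.065],vel=.09)
effector.close(30); manip.sleep(.2); st('grip')
z0=manip.current_tool_pos()[2]
for z in(.075,.085,.095): manip.servo_line([*A,z],vel=.04); st('up')
manip.sleep(.3); st('held'); print('rise',manip.current_tool_pos()[2]-z0)
a,c=snap('scene','s5'); b,c2=snap('top','t5')
u=proj(c,[*A,.1])[0].astype(int); v=proj(c2,[*A,.1])[0].astype(int); print(u,v)
cr=lambda i,u:cv2.resize(i[u[1]-60:u[1]+60,u[0]-50:u[0]+50],None,fx=4,fy=4,interpolation=cv2.INTER_CUBIC)
cv2.imwrite('pics/c5.png',np.hstack([cr(a,u),cr(b,v)])[:,:,::-1])
```

```text
tip lateral 0.0002 radial 0.0856
screw lateral 0.0004 radial 0.0247
flatmid lateral -0.0005 radial 0.0066
grip [ 0.5276 -0.1447  0.065 ] yaw -41.6 gap 0.0422 F [-0.1 -1.1  0.9] M [-0.09  0.12 -0.02] 23.68
up [ 0.5278 -0.1447  0.0754] yaw -41.59 gap 0.0428 F [-0.1  0.4 -1.4] M [-0.09  0.12 -0.01] 24.08
up [ 0.5279 -0.1447  0.0854] yaw -41.6 gap 0.0425 F [-0.  -0.1 -2.6] M [-0.07  0.14  0.06] 24.48
up [ 0.5279 -0.1447  0.0953] yaw -41.6 gap 0.0426 F [ 0.1 -0.8 -1.8] M [-0.11  0.11  0.01] 24.88
held [ 0.5275 -0.1447  0.0949] yaw -41.6 gap 0.0421 F [ 0.1 -0.4 -2. ] M [-0.08  0.15  0.08] 25.18
rise 0.02986748190117658
[192 210] [288 162]
```

View pics/c5.png

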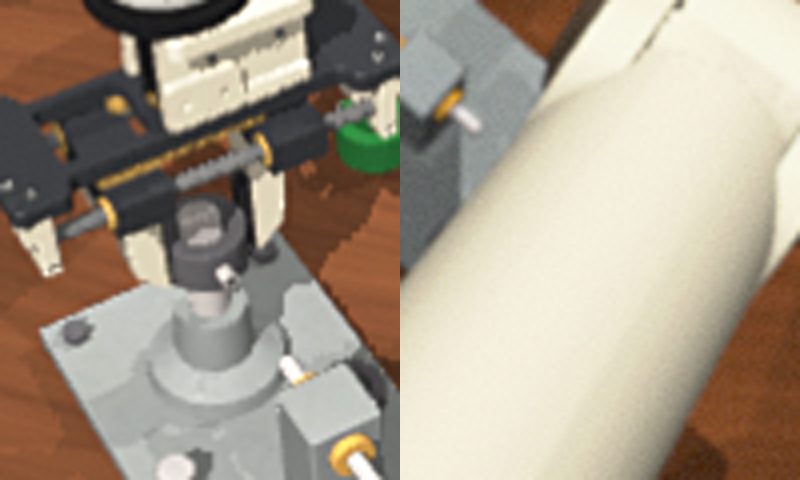

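Run:
```python
from h import *
c=viewer.get_calibration('scene'); y=np.radians(PHI); d=np.array([np.cos(y),np.sin(y)])
for r in(.022,.029): print(r,proj(c,[*(A+r*d),.102])[0],'tip',proj(c,[*(A+.085*d),.102])[0])
e,g=ray(c,(198.4,218.4)); n=np.array([-d[1],d[0],0]); t=((np.array([*A,0])-e)@n)/(g@n); P=e+g*t; print('screw in driver plane: r',(P[:2]-A)@d,'z',P[2])
st('final'); manip.hand_in(); st('handed in')
```

```text
0.022 [197.42854495 217.62951249] tip [213.16006485 240.06463227]
0.029 [199.10806531 220.03092476] tip [213.16006485 240.06463227]
screw in driver plane: r 0.02642972276475262 z 0.10407884230870867
final [ 0.5275 -0.1447  0.0949] yaw -41.6 gap 0.0424 F [-0.6  0.1 -1.2] M [-0.1   0.11 -0.03] 25.28
the job is handed in; nothing more can be done
the job is handed in; nothing more can be done
```

The job is done and handed in at about 25 s. The arm is still holding the collar up with a 30 N grip.

**What I did:**
- **Shaft:** I pinched it on its flat (fingers read about 15.5 mm against 16 mm nominal). I turned it about 62° to face the driver, then let go.
- **Collar:** I gripped it across the screw and turned it about 68°. I then released it, looked from the wrist camera, gripped it again and raised it 29.9 mm.

**Last checks:**
- **Before the lift:** the driver tip, screw and middle of the flat were all within 0.5 mm of one line. The flat's edge looked square to the driver. Wrist force stayed at about 3 N or less during the lift.
- **After the lift:** the scene camera showed the screw on the driver side at a height of about 104 mm. The arm's own reading puts it at 102 mm, and the calibration is only good to about 2 mm.

**Checks that failed or disagreed:**
- An earlier view put the flat at 46.7° against the 48.4° I turned it to. That measurement used a short edge, and the later view looked square.
- The top camera could not see the finished collar because the arm was in the way, so nothing confirmed the screw's height beyond those two readings.

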